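# Sort the sample jars into the holders made for them

### The arm

A 6-joint arm with a two-finger parallel gripper is mounted at the origin on a cart in front of the work surface, level with it; the furniture and walls round the work are solid. World frame = base frame: x ahead of the robot, y to its left, z up, the work surface at z = 0. Lengths are in m, angles in degrees, forces in N, time in s.
With the tool pointing down it reaches from about 0.3 to 0.85 m from the base axis. Payload 4.2 kg.
Tool frame: the origin (TCP) lies midway between the tips of the shut fingers; the grasp point (between the pads) lies 19 mm behind it; z points along the fingers, y is the line along which they close (so a half turn about z gives the same grasp; the last joint's range is limited). The gripper opens to 91 mm and grips with 3 to 60 N. Pads are 32 mm wide; open, the fingers measure 118 mm over their backs; the gripper's body (76 mm by 178 mm) begins 60 mm behind the grasp point.
Start: joints at [-1.146, 18.312, 89.639, -0, 72.044, -1.146], TCP at [0.575, 0, 0.214] pointing down, gripper open.
Joint ranges: [-177.97, 177.97], [-48.28, 115.42], [12.27, 149.76], [-77.06, 257.06], [2.81, 150.46], [-146.56, 146.56]. Speed limits (degrees/s): [147.25, 147.25, 180, 180, 180, 180].

### API

Orientations are given as [roll, pitch, yaw] about the fixed x, y, z axes, in that order (R = Rz(yaw) Ry(pitch) Rx(roll)).
In Python, from bench import ctrl gives the robot as it stands.
- The arm moves only by the shell command python3 -m handwheel 'ROWS'. ROWS is JSON, a list of rows, each a list of 3 entries, a list of its own where there are three numbers: the opening, from 0 (shut) to 1 (fully open), then the shift along the tool's x, y, z scaled (see below), then the turn, a rotation vector about the tool's x, y, z scaled (see below). A call has 1 to 12 rows; each row is the pose to reach, as a shift and turn from the pose commanded when the call began, along the tool's axes at that moment; what a row does not reach only later rows make up. The controller multiplies each number of a shift by 0.3 m and each number of a turn by 90 degrees. A row lasts 1/10 s, in which the tool goes at most 50 mm and 8.59 degrees, less where a joint would pass 70% of its speed; a pose out of reach is approached as far as the arm can. A call with a number of a shift or a turn outside -1 to 1 is refused whole. A call with a gripper value outside its range is refused whole. The fingers move at their own pace and stop on an object; the grip force is fixed at half the most. Time passes only in rows, so rows that repeat a pose let the fingers close. It gives the time, the measured TCP pose, the force, the opening and the grip force at its end, in the units of the state.
- ctrl.sense(): the state, without advancing time (a new reading comes with each control period).
- ctrl.snapshot(name): name is "scene" or "side" or "wrist"; returns the picture (480x640x3 uint8, red, green, blue); there is no depth.
- ctrl.camera_model(name): a dict with "mtx" (3x3 intrinsics, pixels), "dist_coeffs" ([k1, k2, p1, p2, k3] as OpenCV has them; the pictures are not rectified), "pose" (4x4, takes a point from camera to world coordinates). Camera axes: x right, y down, z forward; pixel columns grow to the right and rows downward; lengths in m; the calibration is good to about 2 mm. A picture is of the moment at which its call begins: read the wrist's pose just before it. camera_model takes no time and is no camera call; for the wrist camera it gives the pose at the moment of the call.
- ctrl.sign_off(): hands the job in; it is judged then, once.
The state is a dict: "t": time; "joints": joint angles; "joint_vel": joint speeds; "effort": joint torques, N m; "position": TCP position; "ee_rot": TCP orientation; "wrist_force": force on the tool from outside, world axes, zero at the start; "wrist_torque": the same for the moment, N m; "width": finger opening in m; "grip_force": force on a finger pad.
Only numpy, scipy, OpenCV 4.12 (cv2) and the standard library are available. Lean on these libraries where they do the work, as an engineer would, in place of code of your own. Each camera call takes 0.05 s, during which the arm holds its last target. There are 200 camera calls.

### The job

Pick the four closed sample jars out from among the other things and stand each one upright in the round steel holder of its own size: the small jar in the small holder, a medium jar in each of the two medium holders and the large jar in the large holder. Lower them in, do not drop them, and leave the beaker and the roll of labels where they are.

Things in the scene. Friction and masses are not known exactly. Their poses are not given: they have to be found in the camera images.
- small_jar_center (a point): the small jar: closed clear sample jar with a white screw lid and a paper label, solid, 52 mm across, 62 mm tall, standing upright; this point is its centre, half-way up, its z axis points up the jar
- medium_jar_1_center (a point): one of the two medium jars: closed clear sample jar with a blue screw lid and a paper label, solid, 60 mm across, 75 mm tall, standing upright; this point is its centre, half-way up, its z axis points up the jar; the two medium jars look alike
- medium_jar_2_center (a point): the other medium jar: closed clear sample jar with a blue screw lid and a paper label, solid, 60 mm across, 75 mm tall, standing upright; this point is its centre, half-way up, its z axis points up the jar
- large_jar_center (a point): the large jar: closed clear sample jar with a white screw lid and a paper label, solid, 66 mm across, 92 mm tall, standing upright; this point is its centre, half-way up, its z axis points up the jar
- holder_small_floor (a point): the small holder: round steel holder fixed to the table: a shallow open cup, 68 mm across inside, 76 mm outside, walls 4 mm thick; its rim is 10 mm above the table and its flat inner floor (dark rubber pad) 4 mm above the table; this point is the centre of the inner floor. Made for the small jar
- holder_medium_1_floor (a point): one of the two medium holders: round steel holder fixed to the table: a shallow open cup, 80 mm across inside, 88 mm outside, walls 4 mm thick; its rim is 13 mm above the table and its flat inner floor (dark rubber pad) 4 mm above the table; this point is the centre of the inner floor. Made for a medium jar
- holder_medium_2_floor (a point): the other medium holder: round steel holder fixed to the table: a shallow open cup, 80 mm across inside, 88 mm outside, walls 4 mm thick; its rim is 13 mm above the table and its flat inner floor (dark rubber pad) 4 mm above the table; this point is the centre of the inner floor. Made for a medium jar
- holder_large_floor (a point): the large holder: round steel holder fixed to the table: a shallow open cup, 92 mm across inside, 100 mm outside, walls 4 mm thick; its rim is 16 mm above the table and its flat inner floor (dark rubber pad) 4 mm above the table; this point is the centre of the inner floor. Made for the large jar
- measuring_beaker_center (a point): open empty beaker, 68 mm across the rim, 89 mm tall, light, not to be moved; this point is its centre, half-way up
- roll_of_labels_center (a point): roll of white labels with a brown core, lying flat, 68 mm across, 38 mm tall, not to be moved; this point is its centre, half-way up
There are look-alikes about, which are no part of the job. There is more than one size of the part that bears medium_jar_1_center; the job needs the larger. Leave any yellow look-alike of the part that bears holder_medium_1_floor alone.

How it is judged (in metres and radians):
At the end, for the whole second after the job is handed in: Each jar stands upright (within 0.08 rad), released and at rest, on the inner floor of the holder of its own size (height within 4 mm), its axis within 14 mm of the holder's; the two medium jars may take either medium holder, one in each (horizontal distance between small_jar_center and holder_small_floor below 0.014 m and z of small_jar_center in the frame of holder_small_floor between 0.027 and 0.035 m and (((horizontal distance between medium_jar_1_center and holder_medium_1_floor below 0.014 m and z of medium_jar_1_center in the frame of holder_medium_1_floor between 0.0335 and 0.0415 m) and (horizontal distance between medium_jar_2_center and holder_medium_2_floor below 0.014 m and z of medium_jar_2_center in the frame of holder_medium_2_floor between 0.0335 and 0.0415 m)) or ((horizontal distance between medium_jar_1_center and holder_medium_2_floor below 0.014 m and z of medium_jar_1_center in the frame of holder_medium_2_floor between 0.0335 and 0.0415 m) and (horizontal distance between medium_jar_2_center and holder_medium_1_floor below 0.014 m and z of medium_jar_2_center in the frame of holder_medium_1_floor between 0.0335 and 0.0415 m))) and horizontal distance between large_jar_center and holder_large_floor below 0.014 m and z of large_jar_center in the frame of holder_large_floor between 0.042 and 0.05 m and angle between each of small_jar_center, medium_jar_1_center, medium_jar_2_center, large_jar_center's own z axis and vertical below 0.08 rad and linear speed of each of small_jar, medium_jar_1, medium_jar_2, large_jar below 0.02 m/s and contact force between the fingers and small_jar below 0.05 N and contact force between the fingers and medium_jar_1 below 0.05 N and contact force between the fingers and medium_jar_2 below 0.05 N and contact force between the fingers and large_jar below 0.05 N); the robot touches nothing.
It fails at once if the beaker is shifted by more than 25 mm (distance of measuring_beaker_center from where it was at the start of the episode above 0.025 m).
It fails at once if the roll of labels is shifted by more than 25 mm (distance of roll_of_labels_center from where it was at the start of the episode above 0.025 m).
It fails at once if a jar is dropped (falls freely, out of the fingers, by more than about 25 mm) ((contact force between the fingers and small_jar below 0.01 N and linear speed of small_jar above 0.7 m/s) or (contact force between the fingers and medium_jar_1 below 0.01 N and linear speed of medium_jar_1 above 0.7 m/s) or (contact force between the fingers and medium_jar_2 below 0.01 N and linear speed of medium_jar_2 above 0.7 m/s) or (contact force between the fingers and large_jar below 0.01 N and linear speed of large_jar above 0.7 m/s)).
It also fails if it takes over 128 s, if anything falls off the work surface, if the arm or the gripper's body presses on something with over 40 N, if the wrist force passes 120 N, or if a joint passes its speed limit or range.

## Working session

There is one attempt and no reset: what is moved stays moved. The work goes in short steps, Python scripts to look and compute and a shell command to move; the robot and the scene stay as the last step left them, time stands still between calls to the robot, and variables do not carry over. Pictures are saved under pics/ and viewed, at most 17 in all, crops included, and the job is handed in when it is done.

```bash
mkdir -p pics; ls
python3 - <<'E'
from bench import ctrl
import cv2,numpy as np
s=ctrl.sense();print(s['t'],s['position'],s['ee_rot'],s['width'])
for n in ['scene','side','wrist']:
    m=ctrl.camera_model(n);print(n,np.round(m['mtx'],1).tolist(),np.round(m['dist_coeffs'],3),np.round(m['pose'],3).tolist())
    cv2.imwrite(f'pics/{n}0.png',ctrl.snapshot(n)[:,:,::-1])
E
```

```text
pics
0.0 [5.74510598e-01 1.62655879e-05 2.13132362e-01] [-1.79901445e+02 -1.56709598e-03  8.99997793e+01] 0.09114102088494178
scene [[468.7, 0.0, 312.6], [0.0, 468.7, 237.8], [0.0, 0.0, 1.0]] [-0.09  0.    0.    0.    0.  ] [[0.685, -0.387, 0.617, -0.193], [-0.729, -0.383, 0.568, -0.697], [0.017, -0.839, -0.544, 0.679], [0.0, 0.0, 0.0, 1.0]]
side [[553.3, 0.0, 326.3], [0.0, 553.3, 237.9], [0.0, 0.0, 1.0]] [-0.173  0.     0.     0.     0.   ] [[-0.995, -0.045, 0.09, 0.383], [-0.101, 0.46, -0.882, 1.136], [-0.002, -0.887, -0.462, 0.649], [0.0, 0.0, 0.0, 1.0]]
wrist [[358.7, 0.0, 317.1], [0.0, 358.7, 237.6], [0.0, 0.0, 1.0]] [-0.062  0.     0.     0.     0.   ] [[1.0, -0.0, -0.004, 0.576], [-0.001, -0.963, -0.268, 0.077], [-0.003, 0.268, -0.963, 0.384], [0.0, 0.0, 0.0, 1.0]]
```

View pictures.

View pics/scene0.png

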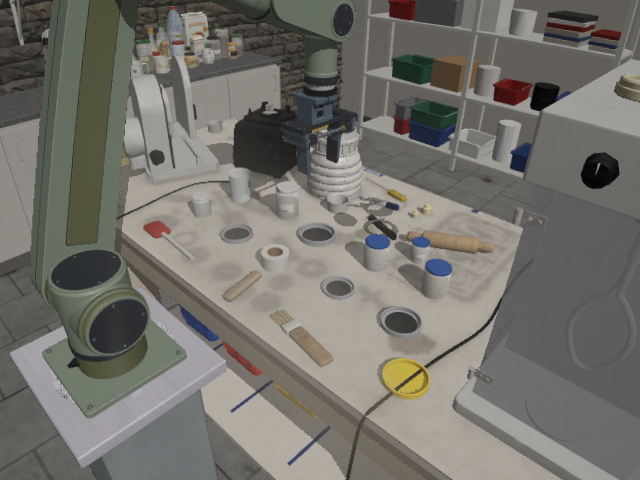

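View pics/side0.png

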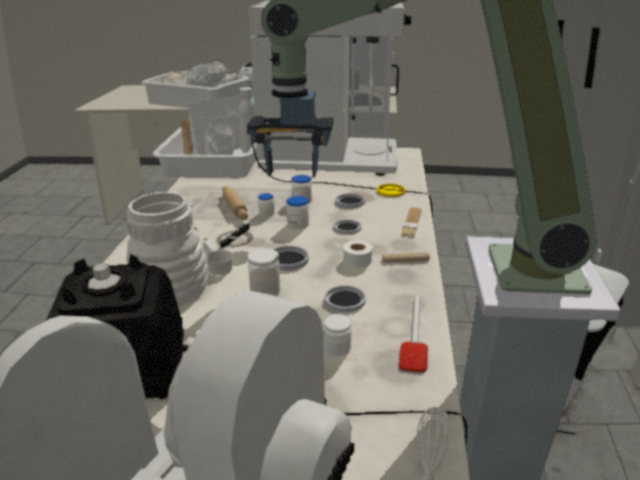

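View pics/wrist0.png

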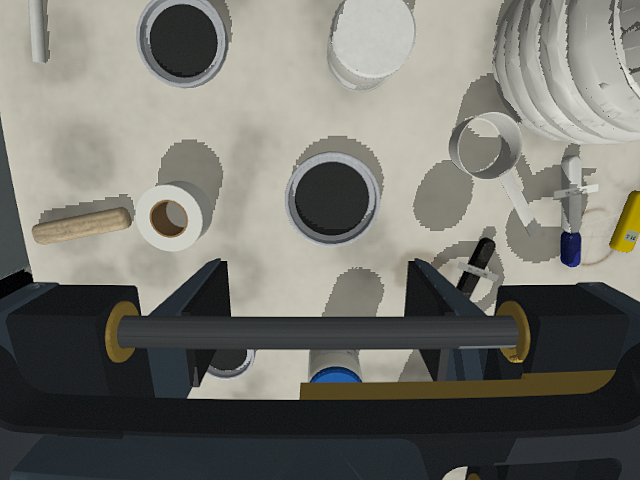

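Scene camera view:
- Blue lids at (377,241) and (438,267), with a smaller blue-lid decoy at (421,241).
- White-lid jars at (202,204) (small) and (288,200) (large). The beaker is at (240,185) and the label roll at (274,257).
- Steel holders at (236,233), (316,234), (338,288) and (400,320). The yellow dish at (405,378) is the decoy.

The side view shows the same items. The wrist view has a holder at (333,198), another at (183,40) and the large lid at (373,30).

```bash
cat > h.py <<'E'
from bench import ctrl
import cv2,numpy as np
def rays(m,px):
    u=cv2.undistortPoints(np.array(px,float).reshape(-1,1,2),m['mtx'],m['dist_coeffs'])[:,0]
    T=np.array(m['pose']);d=np.c_[u,np.ones(len(u))]@T[:3,:3].T
    return T[:3,3],d
def plane(m,px,z):
    o,d=rays(m,px);return (o+d*((z-o[2])/d[:,2])[:,None])[:,:2]
def model(n):
    m=ctrl.camera_model(n);return {k:np.array(v,float) for k,v in m.items()}
def circ(m,mask,seed,z):
    """world centre, diameter of the mask blob at seed, projected to plane z (rim contour, min enclosing circle)"""
    n,l,st,_=cv2.connectedComponentsWithStats(mask.astype(np.uint8))
    i=l[seed[1],seed[0]]
    if i==0: return None
    c=max(cv2.findContours((l==i).astype(np.uint8),cv2.RETR_EXTERNAL,cv2.CHAIN_APPROX_NONE)[0],key=len)
    c=cv2.convexHull(c)[:,0].astype(float)
    p=plane(m,c,z).astype(np.float32)
    e=cv2.fitEllipse((p*1000).reshape(-1,1,2))
    return np.round(e[0],1),np.round(e[1],1),st[i,4]
E
python3 - <<'E'
from h import *
for n,S in {'scene':{'h':[(236,233),(316,236),(338,288),(400,322)],'b':[(377,241),(421,242),(438,267)],'w':[(202,196),(287,188)]},
 'side':{'h':[(345,299),(290,258),(347,227),(350,201)],'b':[(266,197),(298,201),(302,179)],'w':[(337,324),(263,256)]}}.items():
    m=model(n);im=cv2.imread(f'pics/{n}0.png');hsv=cv2.cvtColor(im,cv2.COLOR_BGR2HSV)
    h=hsv.astype(int)
    for s in S['h']: print(n,'holder',s,circ(m,h[...,2]<95,s,.004))
    for s in S['b']:
        print(n,'blue',s,circ(m,(h[...,1]>110)&(abs(h[...,0]-112)<15)&(h[...,2]>60),s,.075))
    for s in S['w']: print(n,'white',s,h[s[1],s[0]],plane(m,[s],.062 if s in[(202,196),(337,324)] else .092))
E
```

```text
scene holder (236, 233) (array([444.5, 167.1]), array([52.8, 63.5]), np.int32(204))
scene holder (316, 236) (array([593.3,  11.9]), array([63.7, 78.1]), np.int32(301))
scene holder (338, 288) (array([ 461.1, -177.5]), array([50.9, 53.6]), np.int32(267))
scene holder (400, 322) (array([ 465.8, -345.9]), array([63.5, 67.6]), np.int32(537))
scene blue (377, 241) (array([ 588.1, -185. ]), array([55.6, 62.2]), np.int32(276))
scene blue (421, 242) (array([ 659.6, -260.4]), array([39.7, 42.2]), np.int32(134))
scene blue (438, 267) (array([ 599.7, -343.2]), array([55.8, 61.6]), np.int32(338))
scene white (202, 196) [ 20   9 173] [[0.44509367 0.31402134]]
scene white (287, 188) [ 21  10 176] [[0.60594519 0.1377094 ]]
side holder (345, 299) (array([445.4, 164.8]), array([67.6, 73.8]), np.int32(461))
side holder (290, 258) (array([588.9,   1.2]), array([69.2, 87.1]), np.int32(367))
side holder (347, 227) (array([ 459.4, -166.9]), array([49.7, 68.4]), np.int32(158))
side holder (350, 201) (array([ 463.3, -335.6]), array([65. , 95.9]), np.int32(219))
side blue (266, 197) (array([ 678.7, -181.8]), array([33.8, 36.8]), np.int32(61))
side blue (298, 201) (array([ 591. , -163.1]), array([52.5, 62.2]), np.int32(162))
side blue (302, 179) (array([ 602.7, -317.5]), array([48.7, 55. ]), np.int32(93))
side white (337, 324) [ 23  10 199] [[0.4450699  0.34189299]]
side white (263, 256) [ 20  11 204] [[0.61292043 0.16458407]]
```

```bash
python3 -c "
import cv2
a=cv2.imread('pics/scene0.png')
cv2.imwrite('pics/crop0.png',cv2.resize(a[150:410,170:470],None,fx=2.3,fy=2.3,interpolation=2))"
```

```text
(no output)
```

View pics/crop0.png

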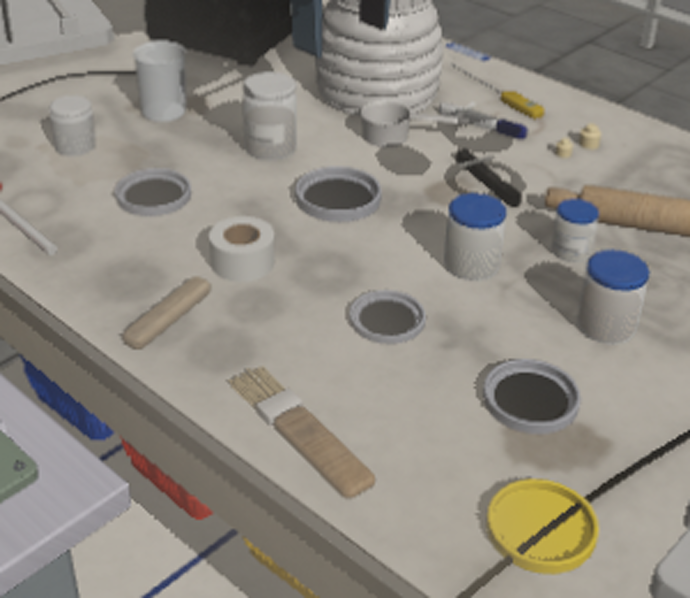

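Candidates, scene pixels:
- **Medium jars:** the larger blue lids at (377,241) and (438,267). The small blue one at (421,241), about 40 mm across, is the decoy.
- **Small jar:** white lid at (202,196). **Large jar:** white lid at (287,188). The metal cup at (338,203) and the beaker at (240,185) are neither.
- **Holders:** large (316,234), small (338,288), medium (236,233) and (400,320). The yellow dish is excluded.

The crop confirms these choices. Next, overhead looks.

```bash
python3 -m handwheel '[[1,[-0.16,-0.03,-0.04],[0,0,0]],[1,[-0.32,-0.06,-0.08],[0,0,0]],[1,[-0.48,-0.09,-0.12],[0,0,0]],[1,[-0.64,-0.12,-0.16],[0,0,0]],[1,[-0.8,-0.15,-0.2],[0,0,0]],[1,[-1,-0.15,-0.23],[0,0,0]],[1,[-1,-0.15,-0.23],[0,0,0]],[1,[-1,-0.15,-0.23],[0,0,0]]]' && python3 -m handwheel '[[1,[-0.13,0,0],[0,0,0]],[1,[-0.27,0,0],[0,0,0]],[1,[-0.27,0,0],[0,0,0]],[1,[-0.27,0,0],[0,0,0]],[1,[-0.27,0,0],[0,0,0]]]'
python3 - <<'E'
from h import *
m=model('wrist');np.savez('w1.npz',**m);im=ctrl.snapshot('wrist')[:,:,::-1];cv2.imwrite('pics/w1.png',im);print(ctrl.sense()['position'])
E
```

```text
t: 0.95
position: [0.5297, -0.3016, 0.2824]
ee_rot: [-180.0, -0.0, 89.8]
wrist_force: [0.1, 0.0, -0.4]
width: 0.0913
grip_force: 0.0
t: 1.45
position: [0.5304, -0.3788, 0.2827]
ee_rot: [-180.0, -0.1, 90.1]
wrist_force: [0.1, 0.6, -0.7]
width: 0.0912
grip_force: 0.0
[ 0.53035191 -0.37893652  0.28301357]
```

View pics/w1.png

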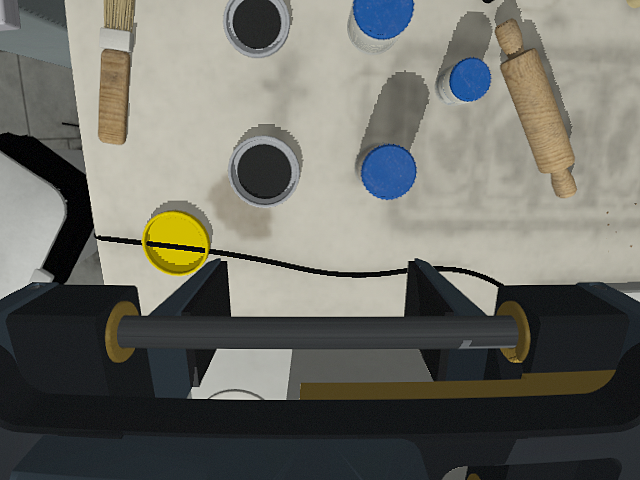

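Wrist view 1: medium jars at (388,171) and (383,10, cut off at the top edge), decoy at (469,79), medium holder at (264,171), small holder at (257,22). Next I'll look over the left side.

```bash
python3 -m handwheel '[[1,[0.15,0,0],[0,0,0]],[1,[0.3,0,0],[0,0,0]],[1,[0.45,0,0],[0,0,0]],[1,[0.5,0,0],[0,0,0]],[1,[0.5,0,0],[0,0,0]],[1,[0.5,0,0],[0,0,0]]]'
python3 - <<'E'
from h import *
m=model('wrist');np.savez('w2.npz',**m);im=ctrl.snapshot('wrist')[:,:,::-1];cv2.imwrite('pics/w2.png',im)
E
python3 -m handwheel '[[1,[0.16,0,0],[0,0,0]],[1,[0.32,0,0],[0,0,0]],[1,[0.48,0,0],[0,0,0]],[1,[0.64,0,0],[0,0,0]],[1,[0.8,0,0],[0,0,0]],[1,[1,0,0],[0,0,0]],[1,[1,0,0],[0,0,0]]]' && python3 -m handwheel '[[1,[0.13,0,0],[0,0,0]],[1,[0.27,0,0],[0,0,0]],[1,[0.27,0,0],[0,0,0]],[1,[0.27,0,0],[0,0,0]],[1,[0.27,0,0],[0,0,0]]]'
python3 - <<'E'
from h import *
m=model('wrist');np.savez('w3.npz',**m);im=ctrl.snapshot('wrist')[:,:,::-1];cv2.imwrite('pics/w3.png',im);print(ctrl.sense()['position'])
a=cv2.imread('pics/w2.png');cv2.imwrite('pics/w23.png',cv2.resize(np.vstack([a[:285],im[:285]]),None,fx=1,fy=1))
E
```

```text
t: 2.1
position: [0.5302, -0.2312, 0.2833]
ee_rot: [180.0, 0.1, 90.1]
wrist_force: [-0.2, -0.4, -0.8]
width: 0.0914
grip_force: 0.0
t: 2.85
position: [0.5305, 0.072, 0.2827]
ee_rot: [-180.0, -0.1, 90.2]
wrist_force: [0.6, 0.1, -0.1]
width: 0.0915
grip_force: 0.0
t: 3.35
position: [0.5305, 0.1482, 0.2828]
ee_rot: [-180.0, 0.1, 89.9]
wrist_force: [-0.0, -0.0, -0.1]
width: 0.0912
grip_force: 0.0
[0.5304421  0.14816774 0.2828625 ]
```

View pics/w23.png

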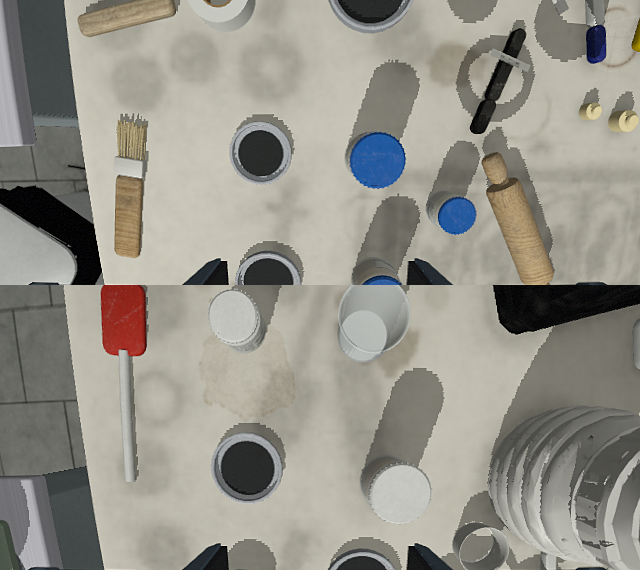

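Run:
```python
from h import *
from scipy import ndimage
W={1:[('holdM_R','h',(264,171),0.004),('holdS','h',(257,22),.004),('med_R','b',(388,171),.075)],
2:[('holdS','h',(262,155),.004),('med_L','b',(377,160),.075),('decoy','b',(457,215),.05),('holdL','h',(372,4),.004)],
3:[('holdM_L','h',(248,184),.004),('large','w',(402,210),.092),('small','w',(236,30),.062)],0:[('holdL','h',(333,198),.004),('holdM_L','h',(183,40),.004)]}
m0=None
for k,S in W.items():
    if k==0:
        m=dict(np.load('w1.npz'));m['pose']=m['pose'].copy();m['pose'][:3,3]+=np.array([.5745-.5303,0.3789,.2131-.2830]);im=cv2.imread('pics/wrist0.png')
    else: m=dict(np.load(f'w{k}.npz'));im=cv2.imread(f'pics/w{k}.png')
    h=cv2.cvtColor(im,cv2.COLOR_BGR2HSV).astype(int)
    for n,t,s,z in S:
        if t=='h': mk=h[...,2]<75
        elif t=='b': mk=(h[...,1]>110)&(abs(h[...,0]-112)<15)&(h[...,2]>60)
        else:
            f=np.zeros((482,642),np.uint8);cv2.floodFill(cv2.GaussianBlur(im,(3,3),0),f,s,0,(12,)*3,(12,)*3,cv2.FLOODFILL_MASK_ONLY|cv2.FLOODFILL_FIXED_RANGE)
            mk=ndimage.binary_fill_holes(f[1:-1,1:-1])
            for q in (s,(s[0],s[1]+60)): print(h[q[1],q[0]],end=' ')
        print(k,n,circ(m,mk,s,z))
```

```text
1 holdM_R (array([ 463.8, -341.9]), array([66.6, 66.9]), np.int32(2290))
1 holdS (array([ 460.7, -172.2]), array([54.7, 55.4]), np.int32(1914))
1 med_R (array([ 604.8, -335.5]), array([57.7, 57.9]), np.int32(2387))
2 holdS (array([ 460.4, -172.4]), array([54.5, 55.5]), np.int32(1609))
2 med_L (array([ 593. , -176.8]), array([57.7, 57.9]), np.int32(2438))
2 decoy (array([ 692.1, -240.6]), array([43.4, 44.5]), np.int32(1091))
2 holdL (array([589.6,  10.8]), array([73.2, 77.3]), np.int32(1103))
3 holdM_L (array([442.5, 170.5]), array([66.5, 67.2]), np.int32(2241))
[ 38  10 199] [ 23  22 193] 3 large (array([618.2, 149.7]), array([59.2, 70.4]), np.int32(2730))
[ 34   9 195] [ 25  23 188] 3 small (array([446.2, 327.8]), array([46.3, 50.9]), np.int32(1934))
0 holdL (array([589.6,  14. ]), array([78.6, 79.1]), np.int32(4267))
0 holdM_L (array([442.9, 171. ]), array([67.1, 67.5]), np.int32(3888))
```

Run:
```python
from h import *
m=dict(np.load('w3.npz'));im=cv2.imread('pics/w3.png')
h=cv2.cvtColor(cv2.GaussianBlur(im,(3,3),0),cv2.COLOR_BGR2HSV).astype(int)
for n,s,z in [('large',(402,210),.092),('small',(236,30),.062)]:
    for T in (11,13,15): print(n,T,circ(m,(h[...,1]<T)&(h[...,2]>180),s,z))
    print(plane(m,[(401,208) if n=='large' else (235,32)],z))
g=cv2.cvtColor(im,cv2.COLOR_BGR2GRAY)
c=cv2.HoughCircles(g[:285],cv2.HOUGH_GRADIENT,1.5,30,param1=60,param2=35,minRadius=18,maxRadius=45)
print(c)
a=im[0:260,180:460];cv2.imwrite('pics/c3.png',cv2.resize(a,None,fx=2.3,fy=2.3))
# beaker / roll rough (base circles)
print('beaker base',plane(m,[(363,50)],0),'rim',plane(m,[(375,30)],.089));m2=dict(np.load('w2.npz'));print('roll',plane(m2,[(222,0)],.038))
```

```text
large 11 (array([616. , 153.1]), array([60.1, 60.9]), np.int32(2673))
large 13 (array([616.1, 152.9]), array([60.7, 61.2]), np.int32(2702))
large 15 (array([616.1, 152.8]), array([60.8, 61.4]), np.int32(2713))
[[0.61658922 0.15534948]]
small 11 (array([446.8, 327.7]), array([47.2, 51.3]), np.int32(1943))
small 13 (array([446.8, 327.6]), array([47.3, 51.3]), np.int32(1953))
small 15 (array([446.7, 327.6]), array([47.5, 51.3]), np.int32(1959))
[[0.44902502 0.32908916]]
[[[249.75     173.25      35.85    ]
  [540.75     177.75      44.1     ]
  [551.25     215.25      44.1     ]
  [581.25     167.25      44.1     ]
  [399.75     209.25      30.599998]
  [233.25      29.25      24.15    ]
  [374.25      30.75      35.85    ]
  [587.25     236.25      40.8     ]
  [585.75     197.25      37.5     ]
  [483.75     266.25      24.3     ]
  [515.25     203.25      25.95    ]
  [609.75     149.25      25.95    ]]]
beaker base [[0.58430604 0.32494223]] rim [[0.58471005 0.32282616]]
roll [[ 0.43078502 -0.01239934]]
```

View pics/c3.png

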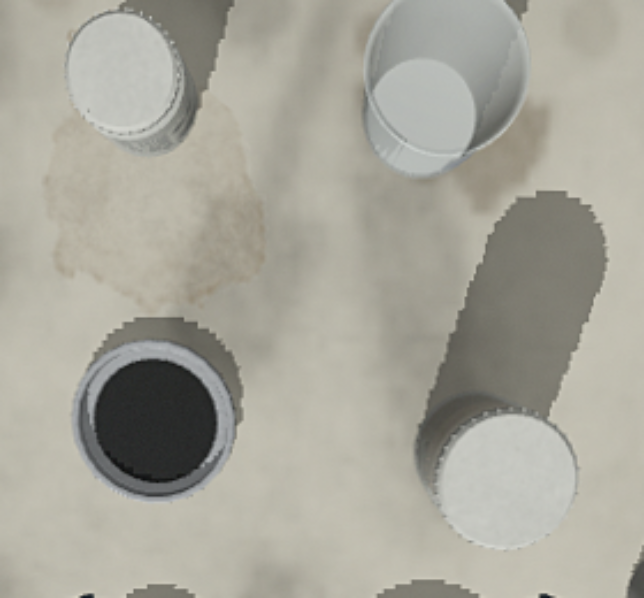

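```bash
python3 -m handwheel '[[1,[0.006,0.1,0.1],[0,0,-0.09]],[1,[0.017,0.2,0.2],[0,0,-0.18]],[1,[0.017,0.285,0.277],[0,0,-0.27]],[1,[0.017,0.285,0.277],[0,0,-0.36]],[1,[0.017,0.285,0.277],[0,0,-0.45]],[1,[0.017,0.285,0.277],[0,0,-0.54]],[1,[0.017,0.285,0.277],[0,0,-0.63]],[1,[0.017,0.285,0.277],[0,0,-0.72]],[1,[0.017,0.285,0.277],[0,0,-0.81]],[1,[0.017,0.285,0.277],[0,0,-0.9]],[1,[0.017,0.285,0.277],[0,0,-1]],[1,[0.017,0.285,0.277],[0,0,-1]]]' && python3 -m handwheel '[[1,[0,0,0],[0,0,0]],[1,[0,0,0],[0,0,0]]]'
python3 - <<'E'
from h import *
m=model('wrist');im=ctrl.snapshot('wrist')[:,:,::-1].copy();cv2.imwrite('pics/w4.png',im)
h=cv2.cvtColor(cv2.GaussianBlur(im,(3,3),0),cv2.COLOR_BGR2HSV).astype(int)
T=np.linalg.inv(m['pose']);p=cv2.projectPoints(np.array([[.616,.153,.092]]),cv2.Rodrigues(T[:3,:3])[0],T[:3,3],m['mtx'],m['dist_coeffs'])[0].ravel().round().astype(int)
print(p,circ(m,(h[...,1]<14)&(h[...,2]>180),tuple(p),.092))
E
```

```text
t: 4.6
position: [0.6158, 0.1534, 0.2]
ee_rot: [-180.0, 0.0, 179.9]
wrist_force: [-0.3, 0.1, -0.2]
width: 0.0912
grip_force: 0.0
t: 4.8
position: [0.6156, 0.1544, 0.1999]
ee_rot: [-180.0, 0.0, 179.8]
wrist_force: [0.5, -0.3, 0.0]
width: 0.0911
grip_force: 0.0
[314 235] (array([616.1, 152.5]), array([60.4, 62. ]), np.int32(4344))
```

View pics/w4.png

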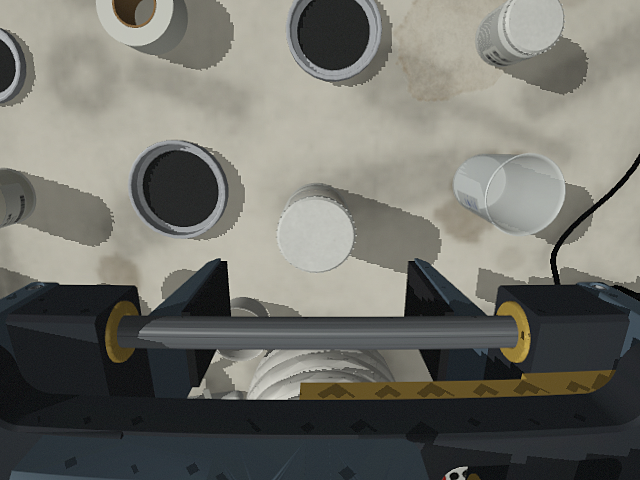

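The wrist view has the large jar centred between the fingers at (316,235), with the beaker at (510,190) clear. Descend and close.

```bash
python3 -m handwheel '[[1,[0,0,0.12],[0,0,0]],[1,[0,0,0.24],[0,0,0]],[1,[0,0,0.36],[0,0,0]],[1,[0,0,0.46],[0,0,0]],[1,[0,0,0.52],[0,0,0]],[1,[0,0,0.557],[0,0,0]],[1,[0,0,0.557],[0,0,0]],[0,[0,0,0.557],[0,0,0]],[0,[0,0,0.557],[0,0,0]],[0,[0,0,0.557],[0,0,0]],[0,[0,0,0.557],[0,0,0]],[0,[0,0,0.557],[0,0,0]]]' && python3 -m handwheel '[[0,[0,0,0],[0,0,0]],[0,[0,0,0],[0,0,0]],[0,[0,0,0],[0,0,0]],[0,[0,0,0],[0,0,0]]]'
```

```text
t: 6.05
position: [0.6162, 0.1549, 0.0339]
ee_rot: [-180.0, 0.1, -180.0]
wrist_force: [-0.6, -2.5, 4.1]
width: 0.0651
grip_force: 30.0
t: 6.45
position: [0.6162, 0.1549, 0.0339]
ee_rot: [-180.0, 0.1, -180.0]
wrist_force: [-0.1, -2.2, 6.7]
width: 0.0652
grip_force: 30.0
```

```bash
python3 -m handwheel '[[0,[0,0,-0.05],[0,0,0]],[0,[0,0,-0.12],[0,0,0]],[0,[0,0,-0.2],[0,0,0]],[0,[0.02,-0.1,-0.23],[0,0,0]],[0,[0.04,-0.2,-0.23],[0,0,0]],[0,[0.06,-0.3,-0.23],[0,0,0]],[0,[0.08,-0.4,-0.23],[0,0,0]],[0,[0.087,-0.45,-0.23],[0,0,0]],[0,[0.087,-0.473,-0.23],[0,0,0]],[0,[0.087,-0.473,-0.23],[0,0,0]],[0,[0.087,-0.473,-0.23],[0,0,0]]]'
python3 - <<'E'
from h import *
m=model('wrist');im=ctrl.snapshot('wrist')[:,:,::-1].copy();cv2.imwrite('pics/w5.png',im)
E
```

```text
t: 7.55
position: [0.5897, 0.0142, 0.1016]
ee_rot: [180.0, 0.0, -180.0]
wrist_force: [0.7, -0.8, -2.8]
width: 0.0651
grip_force: 30.0
```

View pics/w5.png

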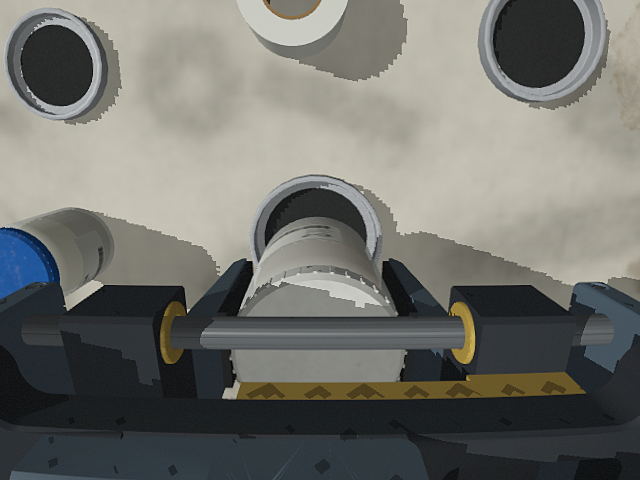

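The jar is held upright over the large holder at (318,225), aligned. Lower it.

```bash
python3 -m handwheel '[[0,[0,0,0.06],[0,0,0]],[0,[0,0,0.12],[0,0,0]],[0,[0,0,0.17],[0,0,0]],[0,[0,0,0.19],[0,0,0]],[0,[0,0,0.2],[0,0,0]],[0,[0,0,0.208],[0,0,0]],[0,[0,0,0.208],[0,0,0]],[0,[0,0,0.208],[0,0,0]]]'
```

```text
t: 8.4
position: [0.5899, 0.0133, 0.04]
ee_rot: [180.0, 0.1, -180.0]
wrist_force: [-0.6, -0.5, -2.5]
width: 0.065
grip_force: 30.0
```

```bash
python3 -m handwheel '[[0,[0,0,0.003],[0,0,0]],[0,[0,0,0.006],[0,0,0]],[0,[0,0,0.006],[0,0,0]],[0,[0,0,0.006],[0,0,0]]]'
```

```text
t: 8.8
position: [0.5897, 0.0132, 0.0379]
ee_rot: [180.0, 0.0, 180.0]
wrist_force: [-0.9, 0.3, 0.6]
width: 0.0653
grip_force: 30.0
```

```bash
python3 -m handwheel '[[0.5,[0,0,0],[0,0,0]],[1,[0,0,0],[0,0,0]],[1,[0,0,0],[0,0,0]],[1,[0,0,0],[0,0,0]],[1,[0,0,-0.1],[0,0,0]],[1,[0,0,-0.25],[0,0,0]],[1,[0,0,-0.4],[0,0,0]],[1,[0,0,-0.53],[0,0,0]],[1,[0,0,-0.53],[0,0,0]],[1,[0,0,-0.53],[0,0,0]]]' && python3 -m handwheel '[[1,[0,-0.12,0],[0,0,0]],[1,[0,-0.24,0],[0,0,0]],[1,[-0.01,-0.36,0],[0,0,0]],[1,[-0.01,-0.48,0],[0,0,0]],[1,[-0.01,-0.58,0],[0,0,0]],[1,[-0.01,-0.634,0],[0,0,0]],[1,[-0.01,-0.634,0],[0,0,0]],[1,[-0.01,-0.634,0],[0,0,0]]]'
python3 - <<'E'
from h import *
m=model('wrist');im=ctrl.snapshot('wrist')[:,:,::-1].copy();cv2.imwrite('pics/w6.png',im)
h=cv2.cvtColor(im,cv2.COLOR_BGR2HSV).astype(int)
T=np.linalg.inv(m['pose']);p=cv2.projectPoints(np.array([[.593,-.177,.075]]),cv2.Rodrigues(T[:3,:3])[0],T[:3,3],m['mtx'],m['dist_coeffs'])[0].ravel().round().astype(int)
print(p,circ(m,(h[...,1]>110)&(abs(h[...,0]-112)<15)&(h[...,2]>60),tuple(p),.075))
E
```

```text
t: 9.8
position: [0.5896, 0.0132, 0.1973]
ee_rot: [180.0, 0.1, -180.0]
wrist_force: [0.3, -0.4, -0.5]
width: 0.0912
grip_force: 0.0
t: 10.6
position: [0.592, -0.176, 0.1956]
ee_rot: [179.9, -0.1, 180.0]
wrist_force: [-0.1, 0.8, -0.2]
width: 0.0915
grip_force: 0.0
[315 233] (array([ 592.7, -176.8]), array([57.7, 58.3]), np.int32(3577))
```

View pics/w6.png

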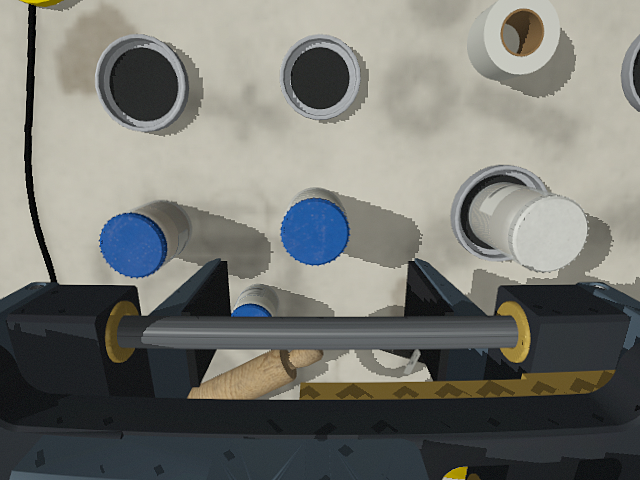

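The large jar stands upright in its holder at (505,215). The medium jar is centred between the fingers at (315,231). Grasp it.

```bash
python3 -m handwheel '[[1,[0,0,0.12],[0,0,0]],[1,[0,0,0.24],[0,0,0]],[1,[0,0,0.36],[0,0,0]],[1,[0,0,0.46],[0,0,0]],[1,[0,0,0.52],[0,0,0]],[1,[0,0,0.569],[0,0,0]],[1,[0,0,0.569],[0,0,0]],[0,[0,0,0.569],[0,0,0]],[0,[0,0,0.569],[0,0,0]],[0,[0,0,0.569],[0,0,0]],[0,[0,0,0.569],[0,0,0]],[0,[0,0,0.569],[0,0,0]]]' && python3 -m handwheel '[[0,[0,0,0],[0,0,0]],[0,[0,0,0],[0,0,0]],[0,[0,0,-0.1],[0,0,0]],[0,[0,0,-0.2],[0,0,0]],[0,[0,0,-0.3],[0,0,0]],[0,[0,0,-0.4],[0,0,0]],[0,[0,0,-0.4],[0,0,0]],[0,[0,0,-0.4],[0,0,0]]]'
```

```text
t: 11.85
position: [0.5928, -0.1772, 0.0266]
ee_rot: [-180.0, 0.1, 180.0]
wrist_force: [-0.2, -0.1, 3.5]
width: 0.0587
grip_force: 30.0
t: 12.65
position: [0.592, -0.1769, 0.1454]
ee_rot: [180.0, -0.0, 180.0]
wrist_force: [-0.3, -0.6, -2.3]
width: 0.0587
grip_force: 30.0
```

```bash
python3 -m handwheel '[[0,[0.1,0.05,0],[0,0,0]],[0,[0.2,0.12,0],[0,0,0]],[0,[0.3,0.2,0],[0,0,0]],[0,[0.4,0.29,0],[0,0,0]],[0,[0.46,0.39,0],[0,0,0]],[0,[0.5,0.5,0],[0,0,0]],[0,[0.5,0.61,0],[0,0,0]],[0,[0.5,0.72,0],[0,0,0]],[0,[0.5,0.83,0],[0,0,0]],[0,[0.5,0.92,0],[0,0,0]],[0,[0.5,0.97,0],[0,0,0]],[0,[0.5,1,0],[0,0,0]]]' && python3 -m handwheel '[[0,[0,0.06,0],[0,0,0]],[0,[0,0.12,0],[0,0,0]],[0,[0,0.16,0],[0,0,0]],[0,[0,0.16,0.1],[0,0,0]],[0,[0,0.16,0.15],[0,0,0]],[0,[0,0.16,0.15],[0,0,0]],[0,[0,0.16,0.15],[0,0,0]]]'
python3 - <<'E'
from h import *
m=model('wrist');im=ctrl.snapshot('wrist')[:,:,::-1].copy();cv2.imwrite('pics/w7.png',im)
E
```

```text
t: 13.85
position: [0.441, 0.1239, 0.1439]
ee_rot: [-179.9, -0.2, -179.9]
wrist_force: [0.1, -0.4, -1.3]
width: 0.059
grip_force: 30.0
t: 14.55
position: [0.4423, 0.1707, 0.1006]
ee_rot: [-180.0, -0.0, 180.0]
wrist_force: [-0.7, 0.9, -0.6]
width: 0.0588
grip_force: 30.0
```

View pics/w7.png

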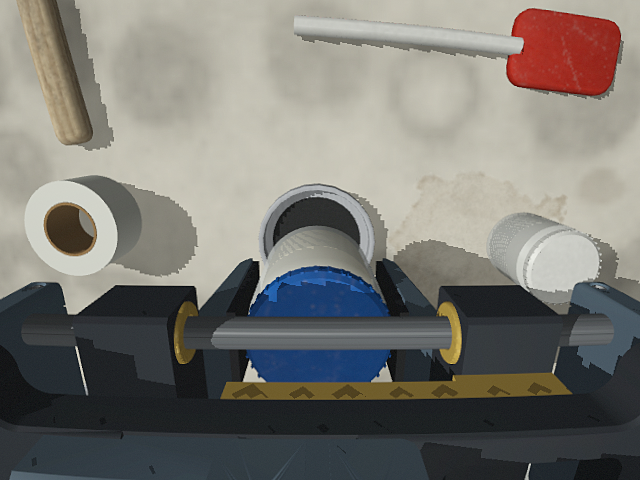

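The medium jar is over the left medium holder at (320,230), aligned, with the roll and small jar clear. Lower it.

```bash
python3 -m handwheel '[[0,[0,0,0.07],[0,0,0]],[0,[0,0,0.14],[0,0,0]],[0,[0,0,0.19],[0,0,0]],[0,[0,0,0.21],[0,0,0]],[0,[0,0,0.222],[0,0,0]],[0,[0,0,0.23],[0,0,0]],[0,[0,0,0.235],[0,0,0]],[0,[0,0,0.235],[0,0,0]],[0,[0,0,0.235],[0,0,0]]]'
```

```text
t: 15.5
position: [0.4427, 0.1711, 0.0307]
ee_rot: [180.0, 0.0, -180.0]
wrist_force: [1.6, -0.1, -1.6]
width: 0.0588
grip_force: 30.0
```

```bash
python3 -m handwheel '[[0,[0,0,0.003],[0,0,0]],[0,[0,0,0.006],[0,0,0]],[0,[0,0,0.006],[0,0,0]],[0,[0,0,0.006],[0,0,0]]]'
```

```text
t: 15.9
position: [0.4429, 0.1711, 0.0305]
ee_rot: [180.0, 0.1, -180.0]
wrist_force: [-3.0, -1.9, 13.7]
width: 0.0585
grip_force: 30.0
```

```bash
python3 -m handwheel '[[0.5,[0,0,0],[0,0,0]],[1,[0,0,0],[0,0,0]],[1,[0,0,0],[0,0,0]],[1,[0,0,0],[0,0,0]],[1,[0,0,-0.1],[0,0,0]],[1,[0,0,-0.25],[0,0,0]],[1,[0,0,-0.4],[0,0,0]],[1,[0,0,-0.55],[0,0,0]],[1,[0,0,-0.55],[0,0,0]],[1,[0,0,-0.55],[0,0,0]]]' && python3 -m handwheel '[[1,[0,0.12,0],[0,0,0]],[1,[0,0.24,0],[0,0,0]],[1,[-0.01,0.36,0],[0,0,0]],[1,[-0.013,0.46,0],[0,0,0]],[1,[-0.013,0.523,0],[0,0,0]],[1,[-0.013,0.523,0],[0,0,0]],[1,[-0.013,0.523,0],[0,0,0]]]'
python3 - <<'E'
from h import *
m=model('wrist');im=ctrl.snapshot('wrist')[:,:,::-1].copy();cv2.imwrite('pics/w8.png',im)
h=cv2.cvtColor(cv2.GaussianBlur(im,(3,3),0),cv2.COLOR_BGR2HSV).astype(int)
T=np.linalg.inv(m['pose']);p=cv2.projectPoints(np.array([[.447,.328,.062]]),cv2.Rodrigues(T[:3,:3])[0],T[:3,3],m['mtx'],m['dist_coeffs'])[0].ravel().round().astype(int)
print(p,circ(m,(h[...,1]<14)&(h[...,2]>180),tuple(p),.062))
E
```

```text
t: 16.9
position: [0.4426, 0.1711, 0.194]
ee_rot: [180.0, 0.1, -180.0]
wrist_force: [0.0, -1.0, 0.0]
width: 0.0911
grip_force: 0.0
t: 17.6
position: [0.4457, 0.327, 0.1922]
ee_rot: [-179.9, -0.1, -180.0]
wrist_force: [-0.2, -0.1, -0.3]
width: 0.0915
grip_force: 0.0
[318 230] (array([445.4, 328.7]), array([45.9, 48.6]), np.int32(2262))
```

View pics/w8.png

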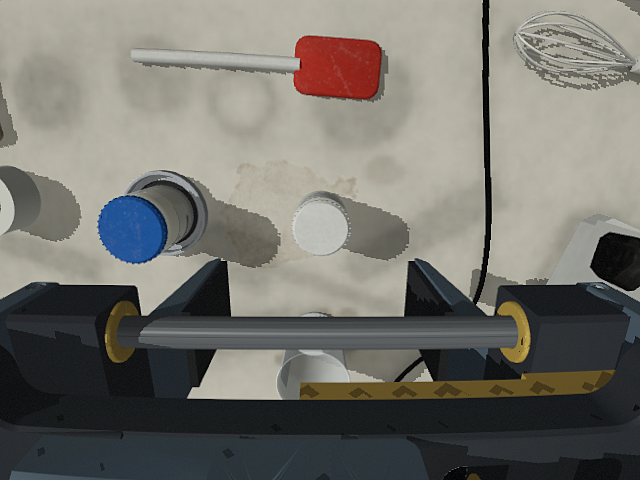

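The medium jar stands upright in its holder at (150,220). The small jar is centred between the fingers at (321,226), with the beaker behind and clear.

```bash
python3 -m handwheel '[[1,[0,0,0.12],[0,0,0]],[1,[0,0,0.24],[0,0,0]],[1,[0,0,0.36],[0,0,0]],[1,[0,0,0.46],[0,0,0]],[1,[0,0,0.52],[0,0,0]],[1,[0,0,0.57],[0,0,0]],[1,[0,0,0.57],[0,0,0]],[0,[0,0,0.57],[0,0,0]],[0,[0,0,0.57],[0,0,0]],[0,[0,0,0.57],[0,0,0]],[0,[0,0,0.57],[0,0,0]],[0,[0,0,0.57],[0,0,0]]]' && python3 -m handwheel '[[0,[0,0,0],[0,0,0]],[0,[0,0,0],[0,0,0]]]' && python3 -m handwheel '[[0,[0,0,-0.1],[0,0,0]],[0,[0,0,-0.2],[0,0,0]],[0,[0,0,-0.3],[0,0,0]],[0,[0,0,-0.43],[0,0,0]],[0,[0,0,-0.43],[0,0,0]],[0,[0,0,-0.43],[0,0,0]]]'
```

```text
t: 18.85
position: [0.4465, 0.3281, 0.023]
ee_rot: [180.0, 0.0, -180.0]
wrist_force: [-0.2, 1.2, 1.4]
width: 0.0542
grip_force: 1.6
t: 19.05
position: [0.4466, 0.3284, 0.023]
ee_rot: [179.9, 0.1, 180.0]
wrist_force: [-0.3, 1.6, 3.5]
width: 0.0506
grip_force: 30.0
t: 19.65
position: [0.4462, 0.3277, 0.1516]
ee_rot: [-180.0, 0.0, -180.0]
wrist_force: [-0.8, 0.0, -2.9]
width: 0.0503
grip_force: 30.0
```

```bash
python3 -m handwheel '[[0,[0,-0.04,0],[0,0,0]],[0,[0,-0.12,0],[0,0,0]],[0,[0,-0.22,0],[0,0,0]],[0,[0,-0.33,0],[0,0,0]],[0,[0,-0.44,0],[0,0,0]],[0,[0,-0.55,0],[0,0,0]],[0,[0,-0.66,0],[0,0,0]],[0,[0,-0.77,0],[0,0,0]],[0,[0,-0.88,0],[0,0,0]],[0,[0,-1,0],[0,0,0]]]' && python3 -m handwheel '[[0,[-0.01,-0.11,0],[0,0,0]],[0,[-0.02,-0.22,0],[0,0,0]],[0,[-0.03,-0.33,0],[0,0,0]],[0,[-0.04,-0.44,0],[0,0,0]],[0,[-0.047,-0.54,0],[0,0,0]],[0,[-0.047,-0.62,0],[0,0,0]],[0,[-0.047,-0.667,0],[0,0,0]],[0,[-0.047,-0.667,0.1],[0,0,0]],[0,[-0.047,-0.667,0.19],[0,0,0]],[0,[-0.047,-0.667,0.19],[0,0,0]],[0,[-0.047,-0.667,0.19],[0,0,0]]]'
python3 - <<'E'
from h import *
m=model('wrist');im=ctrl.snapshot('wrist')[:,:,::-1].copy();cv2.imwrite('pics/w9.png',im)
E
```

```text
t: 20.65
position: [0.4443, 0.026, 0.1498]
ee_rot: [-180.0, -0.2, -180.0]
wrist_force: [0.6, 0.8, -1.8]
width: 0.0503
grip_force: 30.0
t: 21.75
position: [0.4597, -0.1719, 0.0941]
ee_rot: [180.0, -0.1, -180.0]
wrist_force: [-0.0, -0.9, -2.4]
width: 0.0509
grip_force: 30.0
```

View pics/w9.png

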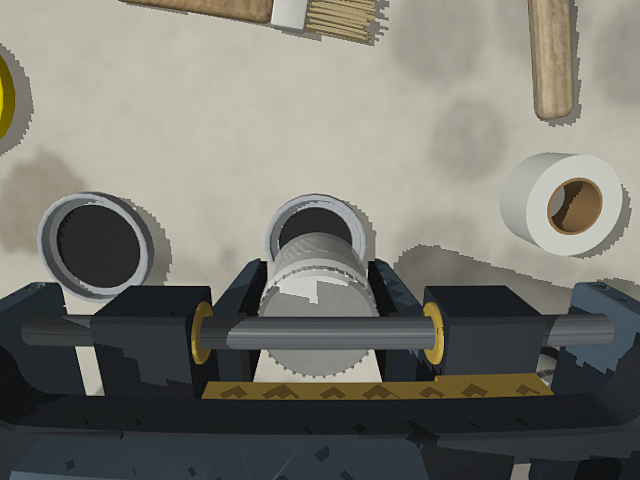

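The small jar is over the small holder at (317,230), aligned. Lower it.

```bash
python3 -m handwheel '[[0,[0,0,0.07],[0,0,0]],[0,[0,0,0.14],[0,0,0]],[0,[0,0,0.18],[0,0,0]],[0,[0,0,0.2],[0,0,0]],[0,[0,0,0.214],[0,0,0]],[0,[0,0,0.222],[0,0,0]],[0,[0,0,0.228],[0,0,0]],[0,[0,0,0.228],[0,0,0]],[0,[0,0,0.228],[0,0,0]]]'
```

```text
t: 22.7
position: [0.4611, -0.1724, 0.027]
ee_rot: [-180.0, 0.1, 180.0]
wrist_force: [-1.2, 0.7, 3.9]
width: 0.0506
grip_force: 30.0
```

```bash
python3 -m handwheel '[[0.5,[0,0,0],[0,0,0]],[1,[0,0,0],[0,0,0]],[1,[0,0,0],[0,0,0]],[1,[0,0,0],[0,0,0]],[1,[0,0,-0.1],[0,0,0]],[1,[0,0,-0.25],[0,0,0]],[1,[0,0,-0.4],[0,0,0]],[1,[0,0,-0.55],[0,0,0]],[1,[0,0,-0.55],[0,0,0]],[1,[0,0,-0.55],[0,0,0]]]' && python3 -m handwheel '[[1,[-0.1,-0.11,0],[0,0,0]],[1,[-0.2,-0.22,0],[0,0,0]],[1,[-0.3,-0.33,0],[0,0,0]],[1,[-0.4,-0.44,0],[0,0,0]],[1,[-0.48,-0.543,0],[0,0,0]],[1,[-0.48,-0.543,0],[0,0,0]],[1,[-0.48,-0.543,0],[0,0,0]]]'
python3 - <<'E'
from h import *
m=model('wrist');im=ctrl.snapshot('wrist')[:,:,::-1].copy();cv2.imwrite('pics/w10.png',im)
h=cv2.cvtColor(im,cv2.COLOR_BGR2HSV).astype(int)
T=np.linalg.inv(m['pose']);p=cv2.projectPoints(np.array([[.605,-.3355,.075]]),cv2.Rodrigues(T[:3,:3])[0],T[:3,3],m['mtx'],m['dist_coeffs'])[0].ravel().round().astype(int)
print(p,circ(m,(h[...,1]>110)&(abs(h[...,0]-112)<15)&(h[...,2]>60),tuple(p),.075))
E
```

```text
t: 23.7
position: [0.4607, -0.1723, 0.1919]
ee_rot: [-180.0, 0.1, 180.0]
wrist_force: [-0.8, -0.6, 0.3]
width: 0.0911
grip_force: 0.0
t: 24.4
position: [0.6034, -0.3348, 0.1878]
ee_rot: [179.8, -0.3, 180.0]
wrist_force: [-0.5, 1.2, -0.3]
width: 0.0911
grip_force: 0.0
[315 236] (array([ 604.8, -335.9]), array([57.9, 58.4]), np.int32(3768))
```

View pics/w10.png

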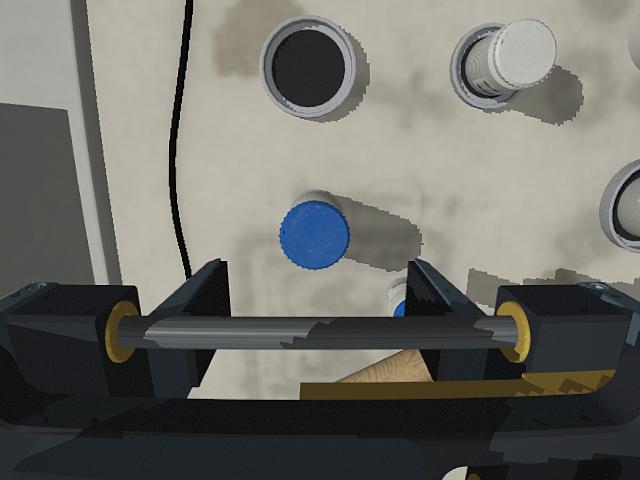

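The small jar stands upright in its holder at (505,65). The last medium jar is centred at (314,234), with the decoy at (400,300) clear of the fingers. Grasp it.

```bash
python3 -m handwheel '[[1,[0,0,0.12],[0,0,0]],[1,[0,0,0.24],[0,0,0]],[1,[0,0,0.36],[0,0,0]],[1,[0,0,0.44],[0,0,0]],[1,[0,0,0.5],[0,0,0]],[1,[0,0,0.55],[0,0,0]],[1,[0,0,0.55],[0,0,0]],[0,[0,0,0.55],[0,0,0]],[0,[0,0,0.55],[0,0,0]],[0,[0,0,0.55],[0,0,0]],[0,[0,0,0.55],[0,0,0]],[0,[0,0,0.55],[0,0,0]]]' && python3 -m handwheel '[[0,[0,0,0],[0,0,0]],[0,[0,0,0],[0,0,0]]]' && python3 -m handwheel '[[0,[0,0,-0.1],[0,0,0]],[0,[0,0,-0.2],[0,0,0]],[0,[0,0,-0.3],[0,0,0]],[0,[0,0,-0.3],[0,0,0]],[0,[0,0,-0.3],[0,0,0]]]'
```

```text
t: 25.65
position: [0.6049, -0.3358, 0.0271]
ee_rot: [-179.9, 0.1, -180.0]
wrist_force: [0.0, -1.6, 3.0]
width: 0.0588
grip_force: 30.0
t: 25.85
position: [0.605, -0.3358, 0.0271]
ee_rot: [-179.9, 0.1, -180.0]
wrist_force: [-0.8, -3.0, 5.2]
width: 0.0588
grip_force: 30.0
t: 26.35
position: [0.6039, -0.3345, 0.1153]
ee_rot: [179.9, -0.1, 180.0]
wrist_force: [-0.4, 0.8, -2.9]
width: 0.059
grip_force: 30.0
```

```bash
python3 -m handwheel '[[0,[0.05,0,0],[0,0,0]],[0,[0.14,0,0],[0,0,0]],[0,[0.24,-0.01,0],[0,0,0]],[0,[0.34,-0.02,0],[0,0,0]],[0,[0.42,-0.02,0],[0,0,0]],[0,[0.47,-0.02,0],[0,0,0]],[0,[0.47,-0.02,0.05],[0,0,0]],[0,[0.47,-0.02,0.1],[0,0,0]],[0,[0.47,-0.02,0.1],[0,0,0]],[0,[0.47,-0.02,0.1],[0,0,0]]]'
python3 - <<'E'
from h import *
im=ctrl.snapshot('wrist')[:,:,::-1].copy();cv2.imwrite('pics/w11.png',im)
E
```

```text
t: 27.35
position: [0.4632, -0.3407, 0.0852]
ee_rot: [179.9, -0.1, -180.0]
wrist_force: [0.6, -0.6, -1.9]
width: 0.0591
grip_force: 30.0
```

View pics/w11.png

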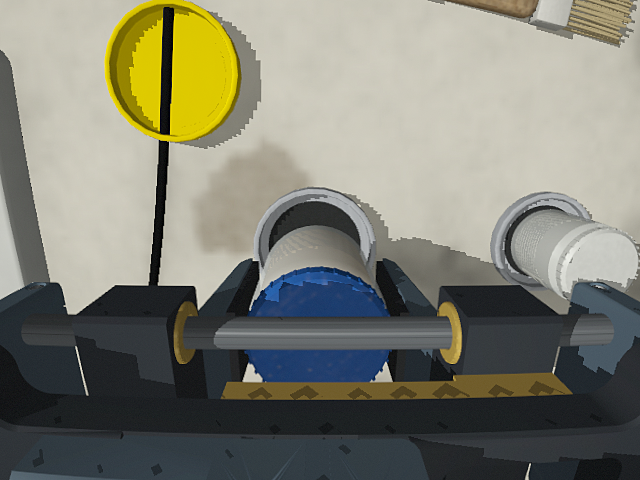

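The last medium jar is over the right medium holder at (316,235), aligned. Lower it.

```bash
python3 -m handwheel '[[0,[0,0,0.06],[0,0,0]],[0,[0,0,0.11],[0,0,0]],[0,[0,0,0.14],[0,0,0]],[0,[0,0,0.16],[0,0,0]],[0,[0,0,0.174],[0,0,0]],[0,[0,0,0.182],[0,0,0]],[0,[0,0,0.182],[0,0,0]],[0,[0,0,0.182],[0,0,0]]]'
```

```text
t: 28.2
position: [0.4637, -0.3413, 0.032]
ee_rot: [-180.0, 0.0, -180.0]
wrist_force: [0.3, -0.7, -1.6]
width: 0.0588
grip_force: 30.0
```

```bash
python3 -m handwheel '[[0,[0,0,0.003],[0,0,0]],[0,[0,0,0.005],[0,0,0]],[0,[0,0,0.005],[0,0,0]],[0,[0,0,0.005],[0,0,0]]]'
```

```text
t: 28.6
position: [0.4638, -0.3414, 0.031]
ee_rot: [-180.0, 0.1, 180.0]
wrist_force: [-1.1, 0.0, 5.2]
width: 0.0588
grip_force: 30.0
```

```bash
python3 -m handwheel '[[0.5,[0,0,0],[0,0,0]],[1,[0,0,0],[0,0,0]],[1,[0,0,0],[0,0,0]],[1,[0,0,0],[0,0,0]],[1,[0,0,-0.1],[0,0,0]],[1,[0,0,-0.25],[0,0,0]],[1,[0,0,-0.4],[0,0,0]],[1,[0,0,-0.55],[0,0,0]],[1,[0,0,-0.7],[0,0,0]],[1,[0,0,-0.7],[0,0,0]],[1,[0,0,-0.7],[0,0,0]]]'
python3 - <<'E'
from h import *
cv2.imwrite('pics/scene9.png',ctrl.snapshot('scene')[:,:,::-1][140:400,170:490])
E
```

```text
t: 29.7
position: [0.4636, -0.3413, 0.2409]
ee_rot: [-179.9, 0.1, 180.0]
wrist_force: [0.2, 0.7, 0.3]
width: 0.0908
grip_force: 0.0
```

View pics/scene9.png

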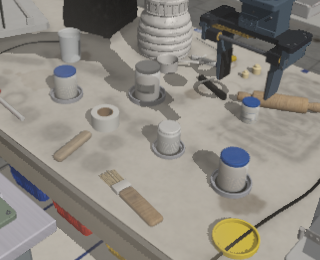

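All four jars stand upright in their holders, at (65,85), (147,80), (168,138) and (233,170) in the crop. The beaker and roll have not moved, so I'm handing in.

```bash
python3 -c "
from bench import ctrl
print(ctrl.sign_off())"
```

```text
the job is handed in; nothing more can be done
None
```

All four jars were lowered into the holders of their own sizes and stood upright in the last picture, the beaker and label roll were not moved, and the job was handed in at about 30 s; sign-off gave no verdict.

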